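Close up the spice tin and put the seventh pot back

TASK

The round spice tin holds seven lidded pots, six packed round one in the middle, but one pot stands on the counter and a stray pot in the tin's outer ring is standing astride the two free places, so there is no room. Make room by moving the stray round to its neighbour, and set the pot from the counter into the tin, so that all seven end standing upright and flat on the tin's floor, six round one. Do not drop or tip any pot, and leave the glass jar and the spoon beside the tin where they are.

Things in the scene. Friction and masses are not known exactly. Their poses are not given: they have to be found in the camera images.
- tin: the open round spice tin, stainless steel, loose on the counter: inner diameter 176, outer 180 (rim bead 184), 47 high, floor 2 thick and flat, wall 2 thick, about 0.45 kg empty. Origin at the centre of its underside; z up. Its yaw is arbitrary.
- pot1_center (a point): one of the six spice pots that start in the tin (one near its centre, five round it; which name stands where changes from start to start). All seven pots are alike: see pot7_center for the shape. This point is the pot's centre, half-way up, 33 above its underside, on its axis; z up
- pot2_center (a point): one of the six spice pots that start in the tin (one near its centre, five round it; which name stands where changes from start to start). All seven pots are alike: see pot7_center for the shape. This point is the pot's centre, half-way up, 33 above its underside, on its axis; z up
- pot3_center (a point): one of the six spice pots that start in the tin (one near its centre, five round it; which name stands where changes from start to start). All seven pots are alike: see pot7_center for the shape. This point is the pot's centre, half-way up, 33 above its underside, on its axis; z up
- pot4_center (a point): one of the six spice pots that start in the tin (one near its centre, five round it; which name stands where changes from start to start). All seven pots are alike: see pot7_center for the shape. This point is the pot's centre, half-way up, 33 above its underside, on its axis; z up
- pot5_center (a point): one of the six spice pots that start in the tin (one near its centre, five round it; which name stands where changes from start to start). All seven pots are alike: see pot7_center for the shape. This point is the pot's centre, half-way up, 33 above its underside, on its axis; z up
- pot6_center (a point): one of the six spice pots that start in the tin (one near its centre, five round it; which name stands where changes from start to start). All seven pots are alike: see pot7_center for the shape. This point is the pot's centre, half-way up, 33 above its underside, on its axis; z up
- pot7_center (a point): the seventh pot, starting on the counter beside the tin. Each pot: closed round steel canister, diameter 56, foot rounded in over its lowest 6 (flat foot 46 across), lid top 46 above its underside (lid fixed on), then a black knob, diameter 18, from 46 to 66, on the axis; about 0.13 kg; slides easily in the tin (friction about 0.35). This point is its centre, 33 above its underside; z up
- jar_center (a point): bystander: glass jar with brass-coloured lid, diameter 72, 90 high; its centre, half-way up. It may stand on either side of the tin
- spoon_grip (a point): bystander: steel spoon, 190 long, lying between the robot's base and the tin; a point on its handle
Mind the look-alikes: they are no part of the job. Leave any purple look-alike of the part that bears pot4_center alone. What is shaped like the part that bears pot3_center but pink is not meant.

How it is judged:
By the outcome, as a careful person would: the job done as asked, in the order asked, and still so for the second after the job is handed in, with the robot touching nothing.
It also fails if it takes over 48 s, if anything falls off the work surface, if the arm or the gripper's body presses on something with over 40 N, if the wrist force passes 120 N, or if a joint passes its speed limit or range.

ROBOT

A 6-joint arm with a two-finger parallel gripper is mounted at the origin on the work surface. World frame = base frame: x ahead of the robot, y to its left, z up, the work surface at z = 0. Lengths are in m, angles in rad, forces in N, time in s.
With the tool pointing down it reaches from about 0.35 to 0.95 m from the base axis. Payload 17.4 kg.
Tool frame: the origin (TCP) lies at the very end of the fingers, on their centre line; the grasp point (between the pads) lies 19 mm behind it; z points along the fingers, x is the direction in which the jaws open and shut, and the axes are right-handed (so a half turn about z gives the same grasp; the last joint's range is limited). The gripper opens to 93 mm and grips with 3 to 60 N. Pads are 15 mm wide; open, the fingers measure 128 mm over their backs; the gripper's body (75 mm by 188 mm) begins 65 mm behind the grasp point.
Start: joints at [-1.172, 0.116, 1.442, -0, 1.584, -0.038], TCP at [0.286, -0.612, 0.219] pointing down, gripper open.
Joint ranges: [-2.83, 2.83], [-0.83, 2.19], [0.07, 2.5], [-1.14, 4.28], [0.01, 3], [-2.97, 2.97]. Speed limits (rad/s): [1.89, 1.89, 2.22, 3.14, 3.14, 3.14].

INTERFACE

Orientations are given as a unit quaternion [w, x, y, z].
In Python, from plant import * gives the robot as it stands.
- The arm moves only by the tool send_rows, never from a script. Its argument "plan" is a list of rows, each a list of 3 entries, a list of its own where there are three numbers: the closure in counts, from 0 (fully open) to 255 (shut), then the shift along the tool's x, y, z in mm, then the turn, a rotation vector about the tool's x, y, z in degrees. A call has 1 to 12 rows; each row shifts and turns the pose as measured when the row begins, along the tool's axes as they then stand; what a row does not reach is not made up. A row lasts 1/12 s, in which the tool goes at most 41.7 mm and 7.16 degrees, less where a joint would pass 70% of its speed; a pose out of reach is approached as far as the arm can. A call with a gripper value outside its range is refused whole. The fingers move at their own pace and stop on an object; "squeeze" is the grip in N (left out, the last holds). Time passes only in rows, so rows that do not move let the fingers close. It gives the time, the measured TCP pose, the force and the opening at its end, in the units of the state.
- sense(): the state, without advancing time (a new reading comes with each control period).
- read_camera(name): name is "scene" or "top" or "wrist"; returns a dict with "img" (420x560x3 uint8, red, green, blue), "range_z" (420x560 float32, m along the optical axis (not along the pixel's ray), 0 where there is no reading), "vfov" (degrees; the focal length in pixels is half the picture's height over the tangent of half this angle, whatever the lens; pixels are square), "cx", "cy" (the principal point, pixels), "world_to_cam" (4x4, takes a point from world to camera coordinates). Camera axes: x right, y down, z forward; pixel columns grow to the right and rows downward; lengths in m; the calibration is good to about 2 mm. A picture is of the moment at which its call begins.
- close_job(): hands the job in, once; it reports no verdict.
Trained networks look in a picture, given as the dict that the camera call returned (one of the last four; its "shot" number tells which), for a name from the list of things; names that differ only in an ending like _2 or _b are one class to them, and where a whole thing is asked for, a point or a joint stands for the part that bears it (a point fixed in the world has none). Each returns a list of dicts, best first, with "confidence" (0 to 1); they miss things now and then, are a little off and sometimes report something else, mostly with a low value. They report only what shows in the picture. A call takes as long as a camera call. They do not tell look-alikes from the thing itself.
- spot_in(picture, query): "location" ([x, y, z] in m, in the coordinates of the camera as it stood for that picture, good to about 4 mm: the middle of the surface that is visible of it).
The state is a dict: "time": time; "joint_positions": joint angles; "joint_vel": joint speeds; "tau": joint torques, N m; "position": TCP position; "eef_rot": TCP orientation; "ft_force": force on the tool from outside, world axes, zero at the start; "moment": the same for the moment, N m; "gripper_width": finger opening in m.
Only numpy, scipy, OpenCV 4.12 (cv2) and the standard library are available. Lean on these libraries where they do the work, as an engineer would, in place of code of your own. Each camera call takes 0.05 s, during which the arm holds its last target. There are 200 camera calls.

## Working session

There is one attempt and no reset: what is moved stays moved. The work goes in short steps, Python scripts to look and compute and a tool call to move; the robot and the scene stay as the last step left them, time stands still between calls to the robot, and variables do not carry over. Pictures are saved under pics/ and viewed, on a budget of 10 in all, crops included, one or two more only if the job needs it, and the job is handed in when it is done.

Besides the shell and the picture viewer there is one more tool, called after "Emit:" in YAML: its name, and indented under it one key for each argument. send_rows: Moves the arm, as the interface text tells. Its arguments: {"type":"object","properties":{"plan":{"type":"array"},"squeeze":{"type":"number"}},"required":["plan"]}

```bash
ls; mkdir -p pics; cat > h.py <<'E'
from plant import *
import numpy as np, cv2
def cam(n):
    c=read_camera(n); c['f']=c['img'].shape[0]/2/np.tan(np.radians(c['vfov'])/2); return c
def c2w(c,p): return (np.linalg.inv(c['world_to_cam'])@np.r_[p,1])[:3]
def w2p(c,p):
    q=(c['world_to_cam']@np.r_[p,1])[:3]; return q[:2]/q[2]*c['f']+[c['cx'],c['cy']]
def cloud(c):
    h,w=c['range_z'].shape; u,v=np.meshgrid(np.arange(w),np.arange(h)); z=c['range_z']
    P=np.stack([(u-c['cx'])*z/c['f'],(v-c['cy'])*z/c['f'],z],-1)
    M=np.linalg.inv(c['world_to_cam']); W=P@M[:3,:3].T+M[:3,3]; W[z==0]=np.nan; return W
def save(c,n): cv2.imwrite('pics/'+n,c['img'][...,::-1])
E
python3 - <<'E'
from h import *
c=cam('top'); save(c,'top0.png')
for q in ['tin','pot1_center','pot7_center','jar_center','spoon_grip']:
    for r in spot_in(c,q): 
        w=c2w(c,r['location']); print(q,round(r['confidence'],2),w.round(3),w2p(c,w).round())
s=sense(); print(s['time'],s['position'],s['eef_rot'],s['gripper_width'])
E
```

```text
pics
tin 0.94 [ 0.528 -0.058  0.002] [308. 208.]
tin 0.62 [ 0.545 -0.015  0.049] [288. 196.]
pot1_center 0.97 [ 0.473 -0.005  0.047] [282. 233.]
pot7_center 0.89 [0.478 0.242 0.046] [155. 230.]
pot7_center 0.62 [ 0.474 -0.005  0.046] [282. 232.]
jar_center 0.59 [ 0.546 -0.263  0.087] [420. 193.]
spoon_grip 0.74 [0.32  0.058 0.013] [250. 312.]
0.3 [ 0.28550646 -0.61159786  0.21839763] [-9.90747012e-05  8.43512474e-01 -5.37109559e-01 -1.35155831e-04] 0.09304342724906686
```

View pics/top0.png

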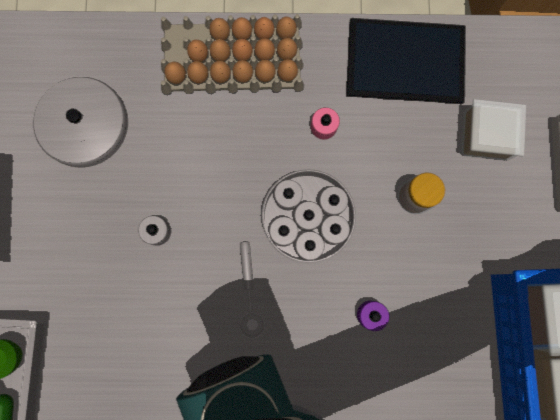

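The top view shows the tin at (308,215), with its six pots at (288,193), (334,200), (308,215), (335,229), (284,231) and (310,245). The pot on the counter is at (153,230), the jar at (427,190) and the spoon at (248,290). Look-alikes to leave alone are pink (325,122) and purple (373,316). The steel-grey pot at (153,230) is the one meant.

```bash
cat >> h.py <<'E'
def knobs(c,lo=.055,hi=.08,mn=8):
    W=cloud(c); m=((c['img'].max(-1)<70)&(W[...,2]>lo)&(W[...,2]<hi)).astype(np.uint8)
    n,l,s,_=cv2.connectedComponentsWithStats(m); out=[]
    for i in range(1,n):
        if s[i,4]>=mn:
            p=W[l==i]; p=p[p[:,2]>np.median(p[:,2])-.004]; out.append(np.r_[(p.min(0)+p.max(0))[:2]/2,np.median(p[:,2]),s[i,4]])
    return np.array(out)
def rim(c,cen):
    W=cloud(c); r=np.hypot(W[...,0]-cen[0],W[...,1]-cen[1])
    p=W[(abs(W[...,2]-.047)<.006)&(r>.087)&(r<.102)]
    A=np.c_[2*p[:,:2],np.ones(len(p))]; s=np.linalg.lstsq(A,(p[:,:2]**2).sum(1),rcond=None)[0]
    return s[:2],np.sqrt(s[2]+s[:2]@s[:2]),len(p)
E
python3 - <<'E'
from h import *
np.set_printoptions(suppress=True,precision=4)
c=cam('top'); K=knobs(c); print(K)
t=np.array([.508,-.058])
for _ in range(3): t,r,n=rim(c,t); print(t,r,n)
for k in K:
    d=k[:2]-t
    if np.hypot(*d)<.1: print(np.hypot(*d).round(4),np.degrees(np.arctan2(d[1],d[0])).round(1))
w=cam('wrist'); M=np.linalg.inv(w['world_to_cam']); print(M,w['vfov'])
E
```

```text
[[  0.7033   0.4089   0.0574 130.    ]
 [  0.698   -0.0901   0.0655  62.    ]
 [  0.5574  -0.2494   0.0606  62.    ]
 [  0.5499  -0.0172   0.0676  69.    ]
 [  0.537   -0.1044   0.0677  67.    ]
 [  0.5076  -0.0552   0.0682  66.    ]
 [  0.478    0.2459   0.0658  71.    ]
 [  0.481   -0.1067   0.0672  64.    ]
 [  0.4769  -0.0077   0.068   69.    ]
 [  0.4494  -0.057    0.0677  67.    ]
 [  0.2644  -0.4346   0.0677 644.    ]
 [  0.3159  -0.1795   0.0663  73.    ]
 [  0.2661   0.5054   0.0578  15.    ]
 [  0.2534  -0.4795   0.0712  23.    ]]
[ 0.5077 -0.0563] 0.08983420289421781 568
[ 0.5076 -0.0559] 0.08959088868199373 651
[ 0.5076 -0.0559] 0.08959088868199373 651
0.0574 42.5
0.0567 -58.9
0.0007 91.4
0.0573 -117.7
0.0572 122.6
0.0582 -178.9
[[ 0.4232 -0.8762 -0.2306  0.3492]
 [-0.9061 -0.4093 -0.1075 -0.5821]
 [-0.0002  0.2545 -0.9671  0.3843]
 [ 0.      0.      0.      1.    ]] 60.2743208465562
```

Emit:
send_rows:
  plan:
    - [145, [-26.6, -30.6, 0], [0, 0, 0]]
    - [145, [-26.6, -30.6, 0], [0, 0, 0]]
    - [145, [-26.6, -30.6, 0], [0, 0, 0]]
    - [145, [-26.6, -30.6, 0], [0, 0, 0]]
    - [145, [-26.6, -30.6, 0], [0, 0, 0]]
    - [145, [-26.6, -30.6, 0], [0, 0, 0]]
    - [145, [-26.6, -30.6, 0], [0, 0, 0]]
    - [145, [-26.6, -30.6, 0], [0, 0, 0]]
    - [145, [-26.6, -30.6, 0], [0, 0, 0]]
    - [145, [-26.6, -30.6, 0], [0, 0, 0]]
    - [145, [-26.6, -30.6, 0], [0, 0, 0]]
    - [145, [-26.6, -30.6, 0], [0, 0, 0]]
  squeeze: 15

```text
time: 1.4
position: [0.4845, -0.1583, 0.2173]
eef_rot: [-0.0, 0.841, -0.542, 0.001]
ft_force: [0.9, -0.6, -0.2]
gripper_width: 0.0397
```

Emit:
send_rows:
  plan:
    - [145, [-25.4, -29.6, 0], [0, 0, 0]]
    - [145, [-25.4, -29.6, 0], [0, 0, 0]]
    - [145, [-25.4, -29.6, 0], [0, 0, 0]]
    - [145, [-24, -28, 0], [0, 0, 0]]
    - [145, [0, 0, 0], [0, 0, 0]]
    - [145, [0, 0, 0], [0, 0, 0]]

```text
time: 1.9
position: [0.5527, -0.0037, 0.2185]
eef_rot: [-0.001, 0.843, -0.539, 0.002]
ft_force: [-0.2, -0.0, 1.0]
gripper_width: 0.0401
```

```bash
cat >> h.py <<'E'
from scipy.spatial.transform import Rotation as R
def togo(target):
    s=sense(); q=s['eef_rot']; Rt=R.from_quat([*q[1:],q[0]]); p=s['position']
    return Rt.inv().apply(np.asarray(target)-p)*1000
def survey(c):
    K=knobs(c,mn=20); K=K[np.hypot(K[:,0]-.508,K[:,1]+.056)<.09]
    t=np.array([.508,-.056])
    for _ in range(3): t,r,n=rim(c,t)
    print('rim',t,r,n)
    for k in K:
        d=k[:2]-t; print(k,np.hypot(*d).round(4),np.degrees(np.arctan2(d[1],d[0])).round(1))
    return t,K
np.set_printoptions(suppress=True,precision=4)
E
python3 - <<'E'
from h import *
c=cam('wrist'); save(c,'w1.png'); survey(c)
s=sense(); print(s['time'],s['position'],s['eef_rot'])
E
```

```text
rim [ 0.5075 -0.0573] 0.08919228461711423 1395
[  0.5502  -0.0178   0.0673 311.    ] 0.0582 42.8
[  0.5381  -0.1052   0.0672 278.    ] 0.0568 -57.4
[  0.5086  -0.056    0.0673 266.    ] 0.0017 49.3
[  0.4772  -0.0087   0.0672 310.    ] 0.0573 121.9
[ 0.453  -0.0578  0.0602 72.    ] 0.0545 -179.5
1.95 [ 0.5525 -0.004   0.2184] [-0.0016  0.8424 -0.5389  0.0016]
```

View pics/w1.png

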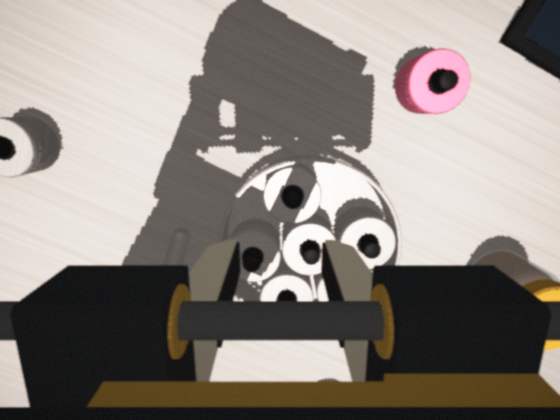

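Emit:
send_rows:
  plan:
    - [145, [3, 2, 10], [0, 0, 0]]
    - [145, [3, 2, 30], [0, 0, 0]]
    - [145, [3, 2, 35], [0, 0, 0]]
    - [145, [2.7, 1.6, 30], [0, 0, 0]]
    - [145, [0, 0, 20], [0, 0, 0]]
    - [145, [0, 0, 5], [0, 0, 0]]
    - [145, [0, 0, 0], [0, 0, 0]]

```text
time: 2.53
position: [0.5485, -0.0271, 0.0819]
eef_rot: [-0.002, 0.84, -0.543, 0.003]
ft_force: [-0.9, 0.3, 0.2]
gripper_width: 0.0401
```

```bash
python3 - <<'E'
from h import *
print(togo([.5503,-.0176,.052]))
E
```

```text
[-8.059  -5.345  29.8813]
```

Emit:
send_rows:
  plan:
    - [145, [-6, -4, 0], [0, 0, 0]]
    - [145, [0, 0, 0], [0, 0, 0]]
    - [145, [0, 0, 0], [0, 0, 0]]

```text
time: 2.78
position: [0.5502, -0.0212, 0.0844]
eef_rot: [-0.002, 0.839, -0.544, 0.004]
ft_force: [0.4, 0.3, 0.3]
gripper_width: 0.04
```

```bash
cat >> h.py <<'E'
def tilt():
    s=sense(); q=s['eef_rot']; Rt=R.from_quat([*q[1:],q[0]]); z=Rt.inv().apply([0,0,-1]) # wanted z in tool
    return np.degrees(np.cross([0,0,1],z))
E
python3 - <<'E'
from h import *
print(togo([.5503,-.0176,.052]),tilt())
E
```

```text
[-3.4261 -1.2691 32.4012] [-0.4989 -0.2722  0.    ]
```

Emit:
send_rows:
  plan:
    - [145, [-3, -1, 12], [-0.5, -0.3, 0]]
    - [145, [0, 0, 10], [0, 0, 0]]
    - [145, [0, 0, 5], [0, 0, 0]]
    - [145, [0, 0, 0], [0, 0, 0]]
    - [145, [0, 0, 0], [0, 0, 0]]

```text
time: 3.2
position: [0.5515, -0.0173, 0.0574]
eef_rot: [-0.001, 0.84, -0.543, 0.001]
ft_force: [1.3, -0.0, 0.2]
gripper_width: 0.0401
```

```bash
python3 - <<'E'
from h import *
print(togo([.5503,-.0176,.052]),tilt())
E
```

```text
[-0.2109  1.2521  5.3821] [-0.1651 -0.0609  0.    ]
```

Emit:
send_rows:
  plan:
    - [145, [0, 0.8, 4.5], [0, 0, 0]]
    - [145, [0, 0, 0], [0, 0, 0]]
    - [255, [0, 0, 0], [0, 0, 0]]
    - [255, [0, 0, 0], [0, 0, 0]]
    - [255, [0, 0, 0], [0, 0, 0]]
    - [255, [0, 0, 0], [0, 0, 0]]
  squeeze: 15

```text
time: 3.7
position: [0.5509, -0.0177, 0.0528]
eef_rot: [-0.001, 0.84, -0.543, 0.001]
ft_force: [0.3, 0.2, 0.7]
gripper_width: 0.0184
```

```bash
python3 - <<'E'
from h import *
t=np.array([.5076,-.0566]); a=np.radians(63)
print(sense()['ft_force'],sense()['position'],tilt())
for d in (48,54,59,63):
    a=np.radians(d); print(d,togo([*(t+.058*np.array([np.cos(a),np.sin(a)])),.053]))
E
```

```text
[0.2507 0.1994 0.669 ] [ 0.5509 -0.0177  0.0528] [-0.1822 -0.0726  0.    ]
48 [-5.649   2.3471 -0.2042]
54 [-11.0677   5.0848  -0.2198]
59 [-15.3444   7.7888  -0.2338]
63 [-18.5858  10.2141  -0.2456]
```

Emit:
send_rows:
  plan:
    - [255, [-3, 1.2, 0], [0, 0, 0]]
    - [255, [-3, 1.4, 0], [0, 0, 0]]
    - [255, [-3, 1.5, 0], [0, 0, 0]]
    - [255, [-3, 1.7, 0], [0, 0, 0]]
    - [255, [-2, 1.2, 0], [0, 0, 0]]
    - [255, [0, 0, 0], [0, 0, 0]]
    - [255, [0, 0, 0], [0, 0, 0]]

```text
time: 4.28
position: [0.5371, -0.0065, 0.0528]
eef_rot: [-0.001, 0.84, -0.543, 0.001]
ft_force: [-0.6, -1.0, -2.1]
gripper_width: 0.0171
```

```bash
python3 - <<'E'
from h import *
t=np.array([.5076,-.0566])
s=sense();print(s['ft_force'],s['position'],tilt()); d=s['position'][:2]-t; print(np.hypot(*d),np.degrees(np.arctan2(d[1],d[0])))
a=np.radians(63); print(togo([*(t+.058*np.array([np.cos(a),np.sin(a)])),.053]))
c=cam('top'); survey(c)
E
```

```text
[-0.6444 -1.012  -2.09  ] [ 0.5371 -0.0065  0.0528] [-0.1845 -0.0713  0.    ]
0.058134959259307485 59.5260382921344
[-2.7278  2.2284 -0.1691]
rim [ 0.5076 -0.0559] 0.08963094015578749 200
[ 0.5077 -0.0554  0.0672 64.    ] 0.0005 80.2
[ 0.4769 -0.0078  0.0676 70.    ] 0.0571 122.5
```

Emit:
send_rows:
  plan:
    - [255, [-1.8, 1.4, 0], [0, 0, 0]]
    - [255, [-0.5, 0.5, 0], [0, 0, 0]]
    - [255, [0, 0, 0], [0, 0, 0]]
    - [255, [0, 0, 0], [0, 0, 0]]

```text
time: 4.67
position: [0.5342, -0.0052, 0.0528]
eef_rot: [-0.001, 0.84, -0.543, 0.001]
ft_force: [-0.1, 0.1, -1.0]
gripper_width: 0.0173
```

```bash
python3 - <<'E'
from h import *
t=np.array([.5076,-.0566])
s=sense();print(s['ft_force'],s['position'],s['gripper_width']); d=s['position'][:2]-t; print(np.hypot(*d),np.degrees(np.arctan2(d[1],d[0])))
E
```

```text
[-0.1313  0.0581 -0.9913] [ 0.5342 -0.0052  0.0528] 0.017264197676924737
0.05789184710360644 62.59143984805706
```

Emit:
send_rows:
  plan:
    - [145, [0, 0, 0], [0, 0, 0]]
    - [145, [0, 0, 0], [0, 0, 0]]
    - [145, [0, 0, -10], [0, 0, 0]]
    - [145, [0, 0, -25], [0, 0, 0]]
    - [145, [-15, -3, -30], [0, 0, 0]]
    - [145, [-35, -7, -20], [0, 0, 0]]
    - [145, [-40, -8, 0], [0, 0, 0]]
    - [145, [-40, -8, 0], [0, 0, 0]]
    - [145, [-40, -8, 0], [0, 0, 0]]
    - [145, [-30, -7, 0], [0, 0, 0]]
    - [145, [0, 0, 0], [0, 0, 0]]
    - [145, [0, 0, 0], [0, 0, 0]]

```text
time: 5.67
position: [0.4881, 0.2017, 0.1512]
eef_rot: [-0.004, 0.838, -0.545, 0.003]
ft_force: [-0.3, -0.2, -0.5]
gripper_width: 0.0405
```

```bash
python3 - <<'E'
from h import *
s=sense();print(s['time'],s['position'],s['gripper_width'],tilt())
c=cam('top'); survey(c); save(c,'top1.png')
w=cam('wrist'); print(knobs(w,mn=20)); print(togo([.478,.2455,.05]))
E
```

```text
5.6667 [0.4881 0.2017 0.1512] 0.04048931042620483 [-0.5827 -0.0351  0.    ]
rim [ 0.5076 -0.0559] 0.08958094958545904 649
[ 0.5378 -0.1043  0.0678 64.    ] 0.0571 -58.1
[ 0.5335 -0.0038  0.0672 67.    ] 0.0581 63.6
[ 0.5078 -0.0555  0.0678 64.    ] 0.0005 73.3
[ 0.4809 -0.1057  0.0673 61.    ] 0.0565 -118.2
[ 0.4767 -0.0078  0.0677 67.    ] 0.0572 122.7
[ 0.4484 -0.0571  0.0678 66.    ] 0.0592 -178.8
[[  0.4789   0.2448   0.0652 469.    ]
 [  0.5335  -0.0027   0.0666 472.    ]
 [  0.45    -0.0586   0.0671 350.    ]]
[-45.481   -7.5291 101.0079]
```

View pics/top1.png

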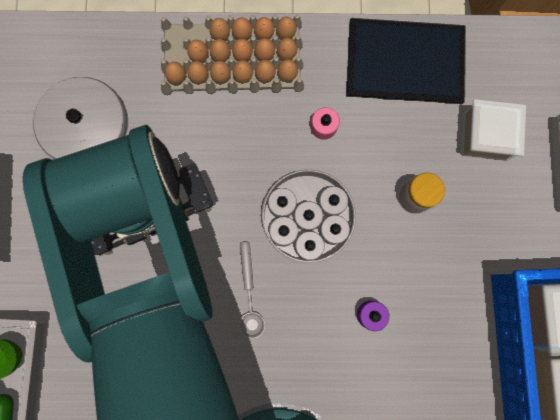

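The stray now stands at (282,201), close to its neighbour, with a full free place at about (310,185). Next is the counter pot.

Emit:
send_rows:
  plan:
    - [145, [-18, -3, 0], [-0.3, 0, 0]]
    - [145, [-18, -3, 15], [-0.3, 0, 0]]
    - [145, [-4, -1, 22], [0, 0, 0]]
    - [145, [0, 0, 20], [0, 0, 0]]
    - [145, [0, 0, 5], [0, 0, 0]]
    - [145, [0, 0, 0], [0, 0, 0]]
    - [145, [0, 0, 0], [0, 0, 0]]

```text
time: 6.35
position: [0.4823, 0.2338, 0.0897]
eef_rot: [-0.0, 0.835, -0.55, 0.001]
ft_force: [-0.5, 0.4, -0.3]
gripper_width: 0.0404
```

```bash
python3 - <<'E'
from h import *
print(togo([.4786,.2450,.0505]),tilt())
E
```

```text
[-11.8244  -0.9457  39.189 ] [-0.0785 -0.1118  0.    ]
```

Emit:
send_rows:
  plan:
    - [145, [-7, -0.5, 0], [0, 0, 0]]
    - [145, [-4, 0, 5], [0, 0, 0]]
    - [145, [0, 0, 12], [0, 0, 0]]
    - [145, [0, 0, 8], [0, 0, 0]]
    - [145, [0, 0, 3], [0, 0, 0]]
    - [145, [0, 0, 0], [0, 0, 0]]
    - [145, [0, 0, 0], [0, 0, 0]]

```text
time: 6.93
position: [0.4799, 0.2443, 0.0623]
eef_rot: [-0.002, 0.834, -0.551, 0.002]
ft_force: [-0.1, 0.1, 0.5]
gripper_width: 0.0402
```

```bash
python3 - <<'E'
from h import *
print(togo([.4786,.2450,.0505]),tilt())
E
```

```text
[-1.1524  0.9823 11.8132] [-0.3072 -0.1169  0.    ]
```

Emit:
send_rows:
  plan:
    - [145, [-1, 0.8, 5], [-0.3, -0.1, 0]]
    - [145, [0, 0, 4], [0, 0, 0]]
    - [145, [0, 0, 1.5], [0, 0, 0]]
    - [145, [0, 0, 0], [0, 0, 0]]
    - [145, [0, 0, 0], [0, 0, 0]]

```text
time: 7.35
position: [0.4788, 0.245, 0.051]
eef_rot: [0.0, 0.834, -0.551, -0.0]
ft_force: [-0.7, -0.5, 0.3]
gripper_width: 0.0402
```

```bash
python3 - <<'E'
from h import *
print(togo([.4786,.2450,.0505]),tilt(),sense()['ft_force'])
E
```

```text
[-0.1094  0.2146  0.4532] [ 0.0156 -0.0057  0.    ] [-0.6509 -0.5098  0.3056]
```

Emit:
send_rows:
  plan:
    - [255, [0, 0, 0], [0, 0, 0]]
    - [255, [0, 0, 0], [0, 0, 0]]
    - [255, [0, 0, 0], [0, 0, 0]]
    - [255, [0, 0, 0], [0, 0, 0]]
    - [255, [0, 0, -4], [0, 0, 0]]
    - [255, [0, 0, -12], [0, 0, 0]]
    - [255, [0, 0, -20], [0, 0, 0]]
    - [255, [0, 0, -25], [0, 0, 0]]
    - [255, [0, 0, -15], [0, 0, 0]]
    - [255, [0, 0, -6], [0, 0, 0]]
    - [255, [0, 0, 0], [0, 0, 0]]
    - [255, [0, 0, 0], [0, 0, 0]]
  squeeze: 30

```text
time: 8.35
position: [0.4785, 0.2448, 0.1412]
eef_rot: [-0.0, 0.834, -0.551, 0.0]
ft_force: [-0.3, -0.7, -0.5]
gripper_width: 0.0172
```

```bash
python3 - <<'E'
from h import *
t=np.array([.5076,-.0564]); a=np.radians(2.75); g=t+.058*np.array([np.cos(a),np.sin(a)]); print(g)
print(togo([*g,.150]),tilt(),sense()['ft_force'],sense()['gripper_width'])
E
```

```text
[ 0.5655 -0.0536]
[308.6124  37.1898  -8.8493] [-0.0478 -0.0051  0.    ] [-0.346  -0.7475 -0.4641] 0.017227623048692912
```

Emit:
send_rows:
  plan:
    - [255, [12, 1.4, -4], [0, 0, 0]]
    - [255, [24, 2.9, -4], [0, 0, 0]]
    - [255, [32, 3.8, 0], [0, 0, 0]]
    - [255, [35, 4.2, 0], [0, 0, 0]]
    - [255, [35, 4.2, 0], [0, 0, 0]]
    - [255, [35, 4.2, 0], [0, 0, 0]]
    - [255, [32, 3.8, 0], [0, 0, 0]]
    - [255, [26, 3.5, 0], [0, 0, 0]]
    - [255, [18, 2, 0], [0, 0, 0]]
    - [255, [8, 1, 0], [0, 0, 0]]
    - [255, [0, 0, 0], [0, 0, 0]]
    - [255, [0, 0, 0], [0, 0, 0]]

```text
time: 9.35
position: [0.5494, -0.0217, 0.1403]
eef_rot: [0.004, 0.835, -0.55, -0.005]
ft_force: [-0.1, 0.5, -1.2]
gripper_width: 0.0172
```

```bash
python3 - <<'E'
from h import *
c=cam('wrist'); save(c,'w2.png')
print(knobs(c,hi=.2,mn=20))
s=sense(); print(s['position'],s['gripper_width'],togo([.5655,-.0536,.15]),tilt())
E
```

```text
[[   0.6972   -0.0915    0.0652  759.    ]
 [   0.5508   -0.0214    0.1547 2287.    ]
 [   0.5417   -0.1041    0.0627  157.    ]
 [   0.4496   -0.0585    0.0676  259.    ]]
[ 0.5493 -0.0213  0.1403] 0.017426100127335066 [36.0621 -2.0197 -9.9024] [ 0.7261  0.2002 -0.    ]
```

View pics/w2.png

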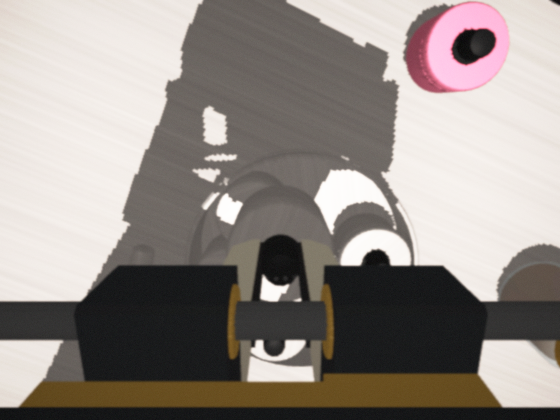

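The held pot hangs straight, with its knob at (283,262) and the free place below it at about (350,190).

Emit:
send_rows:
  plan:
    - [255, [12, -0.7, 0], [0.4, 0.1, 0]]
    - [255, [14, -0.7, 0], [0.3, 0.1, 0]]
    - [255, [6, -0.5, 0], [0, 0, 0]]
    - [255, [0, 0, 0], [0, 0, 0]]
    - [255, [0, 0, 0], [0, 0, 0]]

```text
time: 9.82
position: [0.5648, -0.0495, 0.1402]
eef_rot: [-0.0, 0.836, -0.548, 0.0]
ft_force: [0.6, 0.1, -0.5]
gripper_width: 0.017
```

```bash
python3 - <<'E'
from h import *
from scipy.optimize import least_squares
s=sense(); p=s['position']; print(p,s['gripper_width'],togo([*[.5655,-.0536],.15]),tilt())
c=cam('wrist'); W=cloud(c)
lid=W[(abs(W[...,2]-(p[2]-.005))<.004)&(np.hypot(W[...,0]-p[0],W[...,1]-p[1])<.034)&(np.hypot(W[...,0]-p[0],W[...,1]-p[1])>.012)]
print(len(lid),lid.min(0),lid.max(0),np.median(lid[:,2]))
side=W[(W[...,2]<p[2]-.012)&(W[...,2]>p[2]-.04)&(np.hypot(W[...,0]-p[0],W[...,1]-p[1])<.036)]
r=least_squares(lambda q:np.hypot(side[:,0]-q[0],side[:,1]-q[1])-.028,p[:2],loss='soft_l1',f_scale=.001)
print('side',len(side),r.x,r.x-p[:2],np.abs(r.fun).mean())
E
```

```text
[ 0.5648 -0.0495  0.1402] 0.01702536868408295 [ 4.0628  0.9996 -9.8408] [-0.0606 -0.0104  0.    ]
3817 [ 0.5358 -0.0758  0.1312] [ 0.5921 -0.0223  0.139 ] 0.13443586781620095
side 885 [ 0.5637 -0.0501] [-0.0011 -0.0007] 0.00010465915796685686
```

Emit:
send_rows:
  plan:
    - [255, [3.6, 0.3, 0], [0, 0, 0]]
    - [255, [0, 0, 6], [0, 0, 0]]
    - [255, [0, 0, 10], [0, 0, 0]]
    - [255, [0, 0, 8], [0, 0, 0]]
    - [255, [0, 0, 3], [0, 0, 0]]
    - [255, [0, 0, 0], [0, 0, 0]]
    - [255, [0, 0, 0], [0, 0, 0]]

```text
time: 10.45
position: [0.5653, -0.052, 0.1091]
eef_rot: [-0.0, 0.837, -0.548, -0.0]
ft_force: [0.1, 0.3, -0.5]
gripper_width: 0.0172
```

```bash
python3 - <<'E'
from h import *
print(sense()['position'],togo([.5661,-.0534,.053]),tilt(),sense()['ft_force'])
E
```

```text
[ 0.5653 -0.052   0.1091] [ 1.7049 -0.2146 56.0755] [ 0.0187  0.0492 -0.    ] [ 0.1438  0.3022 -0.4759]
```

Emit:
send_rows:
  plan:
    - [255, [1.6, -0.2, 0], [0, 0, 0]]
    - [255, [0, 0, 3], [0, 0, 0]]
    - [255, [0, 0, 3], [0, 0, 0]]
    - [255, [0, 0, 0], [0, 0, 0]]
    - [255, [0, 0, 0], [0, 0, 0]]

```text
time: 10.87
position: [0.5665, -0.0535, 0.1031]
eef_rot: [-0.0, 0.837, -0.548, -0.0]
ft_force: [-0.9, 0.8, -0.5]
gripper_width: 0.0172
```

```bash
python3 - <<'E'
from h import *
print(togo([.5661,-.0534,.053]),tilt(),sense()['ft_force'])
c=cam('wrist'); im=cv2.resize(c['img'][120:300,150:450],None,fx=2.5,fy=2.5,interpolation=cv2.INTER_CUBIC)
im=(255*(im/255.)**.6).astype(np.uint8); cv2.imwrite('pics/w3.png',im[...,::-1]); 
E
```

```text
[-0.1865  0.3183 50.0844] [-0.0241  0.0247  0.    ] [-0.8677  0.7813 -0.5118]
```

View pics/w3.png

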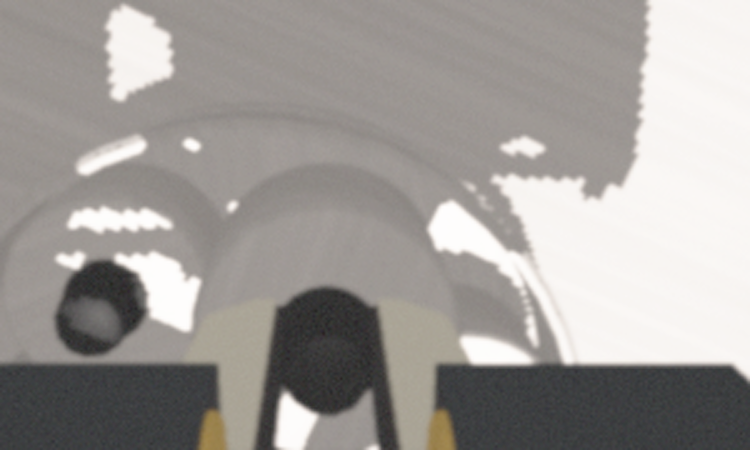

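The held pot is over the gap, between the stray (left, knob at (100,305)) and the wall (top arc). I'll lower it and watch the force.

Emit:
send_rows:
  plan:
    - [255, [0, 0, 4], [0, 0, 0]]
    - [255, [0, 0, 4], [0, 0, 0]]
    - [255, [0, 0, 3], [0, 0, 0]]
    - [255, [0, 0, 3], [0, 0, 0]]
    - [255, [0, 0, 0], [0, 0, 0]]

```text
time: 11.33
position: [0.5665, -0.0534, 0.0878]
eef_rot: [-0.0, 0.837, -0.548, 0.0]
ft_force: [0.4, -1.5, -1.2]
gripper_width: 0.0175
```

```bash
python3 - <<'E'
from h import *
print(togo([.5661,-.0534,.053]),tilt(),sense()['ft_force'],sense()['moment'])
E
```

```text
[-0.1842  0.3736 34.7743] [-0.0418  0.0151  0.    ] [ 0.4098 -1.524  -1.2056] [0.0025 0.0178 0.0151]
```

Emit:
send_rows:
  plan:
    - [255, [0, 0, 4], [0, 0, 0]]
    - [255, [0, 0, 5], [0, 0, 0]]
    - [255, [0, 0, 6], [0, 0, 0]]
    - [255, [0, 0, 6], [0, 0, 0]]
    - [255, [0, 0, 4], [0, 0, 0]]
    - [255, [0, 0, 2], [0, 0, 0]]
    - [255, [0, 0, 0], [0, 0, 0]]

```text
time: 11.92
position: [0.5661, -0.0534, 0.057]
eef_rot: [-0.0, 0.837, -0.548, -0.0]
ft_force: [-0.0, -0.2, -0.7]
gripper_width: 0.0172
```

```bash
python3 - <<'E'
from h import *
print(togo([.5661,-.0534,.053]),tilt(),sense()['ft_force'],sense()['moment'])
E
```

```text
[0.021  0.05   4.0476] [ 0.0101  0.0468 -0.    ] [-0.0297 -0.1837 -0.6626] [-0.0329  0.0016  0.0066]
```

Free so far. I'll lower it the last 4 mm gently until contact.

Emit:
send_rows:
  plan:
    - [255, [0, 0, 1.5], [0, 0, 0]]
    - [255, [0, 0, 1.2], [0, 0, 0]]
    - [255, [0, 0, 0.8], [0, 0, 0]]
    - [255, [0, 0, 0.5], [0, 0, 0]]
    - [255, [0, 0, 0], [0, 0, 0]]

```text
time: 12.33
position: [0.5667, -0.0533, 0.0536]
eef_rot: [-0.0, 0.837, -0.548, 0.0]
ft_force: [-0.3, -0.8, -0.9]
gripper_width: 0.0172
```

Emit:
send_rows:
  plan:
    - [255, [0, 0, 0.5], [0, 0, 0]]
    - [255, [0, 0, 0.5], [0, 0, 0]]
    - [255, [0, 0, 0.3], [0, 0, 0]]
    - [255, [0, 0, 0], [0, 0, 0]]

```text
time: 12.67
position: [0.5673, -0.0534, 0.0534]
eef_rot: [-0.001, 0.837, -0.548, 0.001]
ft_force: [-0.7, -0.1, -1.4]
gripper_width: 0.0173
```

Emit:
send_rows:
  plan:
    - [255, [0, 0, 1], [0, 0, 0]]
    - [255, [0, 0, 0.5], [0, 0, 0]]
    - [255, [0, 0, 0], [0, 0, 0]]

```text
time: 12.92
position: [0.5677, -0.0532, 0.0534]
eef_rot: [-0.001, 0.837, -0.548, 0.001]
ft_force: [-1.0, 0.5, -1.4]
gripper_width: 0.0173
```

```bash
python3 - <<'E'
from h import *
s=sense(); p=s['position']; print(tilt(),s['ft_force'],s['moment'])
for n in('wrist','scene'):
    c=cam(n); W=cloud(c)
    for q in ([.5661,-.0534],[.5335,-.0035],[.538,-.1045]):
        r=np.hypot(W[...,0]-q[0],W[...,1]-q[1]); m=(r<.027)&(r>.013)&(abs(W[...,2]-.05)<.008); z=W[m]; print(n,len(z),np.median(z[:,2]),z[:,2].std())
    if n=='scene': save(c,'s1.png')
E
```

```text
[-0.2152 -0.0529  0.    ] [-0.9891  0.4838 -1.4285] [ 0.0156  0.148  -0.0442]
wrist 3434 0.04786583104099422 0.0015397121534448303
wrist 2654 0.04769446967543066 0.0008672826381163444
wrist 215 0.04769182636160568 0.0006914150178350032
scene 110 0.04814536898652039 0.0021457586012496224
scene 0 nan nan
scene 308 0.048493675329565666 0.0017909908026955128
  return _methods._mean(a, axis=axis, dtype=dtype,
  ret = ret.dtype.type(ret / rcount)
  ret = _var(a, axis=axis, dtype=dtype, out=out, ddof=ddof,
  arrmean = um.true_divide(arrmean, div, out=arrmean,
  ret = ret.dtype.type(ret / rcount)
```

View pics/s1.png

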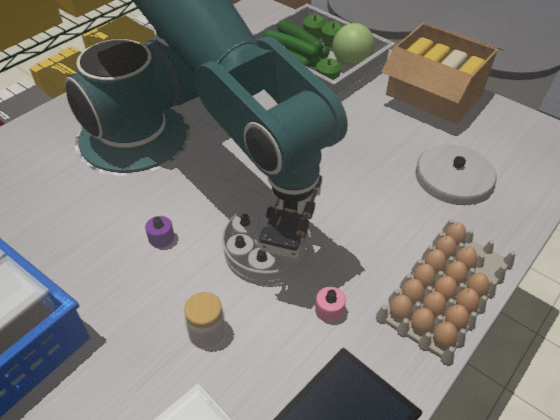

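The scene view shows the arm over the tin at (270,240), with the jar at (205,318) untouched. The new lid is at 47.9 mm and its neighbour's at 47.7 mm, so the pot is on the floor. I'll release it and rise.

Emit:
send_rows:
  plan:
    - [200, [0, 0, 0], [0, 0, 0]]
    - [150, [0, 0, 0], [0, 0, 0]]
    - [150, [0, 0, 0], [0, 0, 0]]
    - [150, [0, 0, -8], [0, 0, 0]]
    - [150, [0, 0, -20], [0, 0, 0]]
    - [150, [0, 0, -35], [0, 0, 0]]
    - [150, [0, 0, -35], [0, 0, 0]]
    - [150, [-38, 0, -10], [0, 0, 0]]
    - [150, [-38, 0, 0], [0, 0, 0]]
    - [150, [-38, 0, 0], [0, 0, 0]]
    - [150, [-38, 0, 0], [0, 0, 0]]
    - [150, [-38, 0, 0], [0, 0, 0]]

```text
time: 14.02
position: [0.4901, 0.1213, 0.1701]
eef_rot: [-0.002, 0.834, -0.552, 0.002]
ft_force: [0.7, 0.7, -0.1]
gripper_width: 0.0385
```

Emit:
send_rows:
  plan:
    - [150, [-30, 0, 0], [0, 0, 0]]
    - [150, [-15, 0, 0], [0, 0, 0]]
    - [150, [0, 0, 0], [0, 0, 0]]
    - [150, [0, 0, 0], [0, 0, 0]]

```text
time: 14.35
position: [0.4686, 0.1701, 0.1735]
eef_rot: [-0.004, 0.836, -0.549, 0.003]
ft_force: [-1.1, 0.5, 0.0]
gripper_width: 0.0377
```

```bash
python3 - <<'E'
from h import *
s=sense(); print(s['time'],s['position'],s['gripper_width'],s['ft_force'])
c=cam('top'); t,K=survey(c); W=cloud(c)
for k in K:
    r=np.hypot(W[...,0]-k[0],W[...,1]-k[1]); m=(r<.025)&(r>.013)&(abs(W[...,2]-.05)<.01); p=W[m]
    A=np.c_[p[:,:2]-k[:2],np.ones(len(p))]; x=np.linalg.lstsq(A,p[:,2],rcond=None)[0]; print('lid z',x[2].round(4),'tilt',np.degrees(np.hypot(*x[:2])).round(1))
from scipy.spatial.distance import pdist; print('min spacing',pdist(K[:,:2]).min())
for q in['jar_center','spoon_grip']:
    for r in spot_in(c,q)[:1]: print(q,c2w(c,r['location']))
o=cv2.resize(c['img'][80:340,130:450],(800,650))[:600]; cv2.imwrite('pics/t2.png',o[...,::-1])
E
```

```text
14.35 [0.4686 0.1701 0.1735] 0.037712172279118786 [-1.0965  0.5029  0.0368]
rim [ 0.5077 -0.0559] 0.08961161449378681 639
[ 0.5665 -0.0519  0.068  64.    ] 0.059 3.9
[ 0.5375 -0.1037  0.0673 66.    ] 0.0563 -58.0
[ 0.5334 -0.0039  0.0678 67.    ] 0.0581 63.7
[ 0.5076 -0.0554  0.0675 64.    ] 0.0006 93.0
[ 0.4809 -0.1059  0.0683 63.    ] 0.0567 -118.2
[ 0.4768 -0.0077  0.0677 67.    ] 0.0572 122.6
[ 0.4484 -0.0571  0.0676 65.    ] 0.0593 -178.9
lid z 0.0483 tilt 0.9
lid z 0.0484 tilt 0.2
lid z 0.0483 tilt 0.2
lid z 0.0483 tilt 0.2
lid z 0.0483 tilt 0.1
lid z 0.0482 tilt 0.8
lid z 0.0483 tilt 0.2
min spacing 0.05666256696284607
jar_center [ 0.5455 -0.2661  0.0895]
spoon_grip [0.3209 0.0587 0.0147]
```

View pics/t2.png

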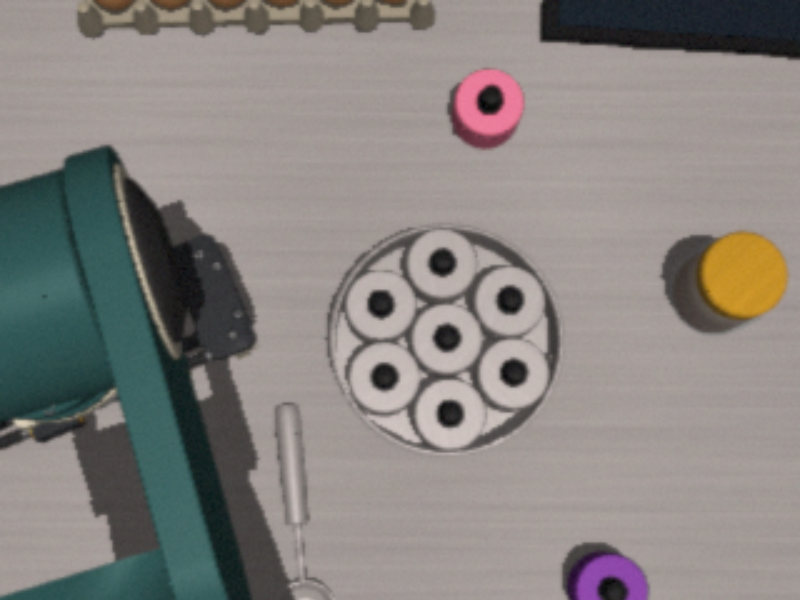

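The picture shows six pots round one at (447,338), all seated, with the jar and spoon where they were. The robot is clear of everything, so I'm handing in.

```bash
python3 -c "
from plant import *
print(close_job())"
```

```text
the job is handed in; nothing more can be done
None
```

The job is handed in: all seven pots stand in the tin, six round one. I took the stray by its knob and slid it about 21° round to its neighbour. Then I lifted the counter pot by its knob and lowered it into the freed place. The clock read about 14.4 s at hand-in.

**Seating:** In the last top view all seven lids are 48.2–48.4 mm high, where a pot on the tin floor should read 48 mm.

**Upright:** Fitted tilts are at most 0.9°. The highest are the new pot at 0.9° and one I never touched at 0.8°, so I take that as measurement noise.

**Layout:** The ring spacing is even, and the smallest distance between pot centres is 56.7 mm.

**Surroundings:** The tin did not move. The jar and spoon re-measured within about 3 mm of their starting positions, which is within the detector's error. The pink and purple look-alikes were not touched.

**Checks that disagreed:**
- The gripper read 17.2 mm on the 18 mm knobs.
- The force reading did not clearly show contact at set-down, so I confirmed seating by lid height instead.
- The top and wrist cameras differed by about 1.4 mm on the tin's centre.

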